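# Load the burnout kiln and clamp it shut

### The job

Stand the shorter steel casting flask upright in the middle of the kiln's chamber, on the round plate, setting it down gently. Then swing the lid down and lock it fully shut by bringing the clamp arm at the kiln's side over onto the lid, all the way down. Leave the other things on the bench where they are.

Things in the scene. Friction and masses are not known exactly. Their poses are not given: they have to be found in the camera images.
- flask: The casting flask to load: a plain steel cylinder with white plaster top, 60 mm diameter, 80 mm high, about 0.5 kg, standing upright on the bench. Origin: centre of its underside, z up.
- tall_flask: A bigger steel flask, 68 mm diameter, 125 mm high, upright; not to be used. Origin: centre of its underside.
- kiln: Fixed top-loading bench kiln, grey box 220 (x) x 240 (y) x 125 mm high. Origin: centre of its underside. Its front (-x: panel, lid handle) faces the robot's left (yaw about -1.57); the hinge (+x) is on the robot's right, the clamp (+y) on the side away from the robot. Chamber open at the top, centred, 150 (x) x 170 (y) mm, 85 mm deep, floor 40 mm above the bench, walls 35 mm.
- hearth (a point): Centre of the chamber floor, middle of the round plate of 80 mm diameter lying flush there, 40 mm above the bench; axes as the kiln's.
- lid_hinge (a point): Centre of the lid's hinge line (along the kiln's y) at the top edge of the kiln on the robot's right, 110 mm behind the kiln's centre, 125 mm above the bench; fixed, axes as the kiln's.
- lid (a joint): Lid angle in rad: 0 shut, 1.0 (57 degrees) its stop; half open it overhangs the chamber, so loading needs a tilted tool. A 220 x 240 x 25 mm slab; when shut its underside is 125 mm and its top 150 mm above the bench. It stays where it is left, but pushed shut and let go it springs ajar to about 0.1 rad: only the clamp keeps it shut.
- lid_bar (a point): Middle of the lid's handle, a round bar along the lid's y, 120 mm long, 14 mm thick, held 25 mm in front of the lid's front edge; 245 mm from the hinge line along the lid and 12.5 mm above its underside.
- clamp (a joint): Clamp arm angle in rad: 0 fully down on the lid, 1.6 to 1.85 (standing up, leaning outwards) at the start, 2.1 its outer stop. Stiff, stays where left. It turns about an axis along the kiln's x at clamp_pivot. Its rubber foot, 60 mm from the axis, meets the ajar lid at about 0.35 rad and from there presses it shut; expect 4 to 10 N at the handle.
- clamp_pivot (a point): Axis of the clamp on the side of the kiln away from the robot (its +y side): kiln frame (-55, 142, 152) mm; fixed, axes as the kiln's.
- clamp_bar (a point): Grip point of the clamp arm's handle: the middle of the free length of a round bar along the kiln's x, 14 mm thick, that sticks out 75 mm towards the front from the arm's end. With the clamp down it lies 110 mm along -y from and 36 mm above the axis (38 mm above the shut lid), 50 mm in front of the arm; it turns with the arm. Bar ends 25 mm further to the front.
- jar: Bystander: amber glass jar, 68 mm diameter, 80 mm high. Origin: centre of underside.
- screwdriver: Bystander: screwdriver, 200 mm long, lying to the right of the kiln, at the back. Origin near its middle, x along it.
- hammer: Bystander: hammer, 240 mm long, lying on the right. x along it.
- brush: Bystander: bench brush lying on the right. x along it.
- mandrel: Bystander: tapered steel ring mandrel, 200 mm long, lying in a small wooden rest on the left. x along it.
- cup: Bystander: white ceramic cup, 70 mm diameter, 70 mm high, on the right at the back. Origin: centre of underside.

How it is judged:
By the outcome, as a careful person would: the job done as asked, in the order asked, and still so for the second after the job is handed in, with the robot touching nothing.
It also fails if it takes over 72 s, if anything falls off the work surface, if the arm or the gripper's body presses on something with over 40 N, if the wrist force passes 120 N, or if a joint passes its speed limit or range.

### The arm

A 6-joint arm with a two-finger parallel gripper is mounted at the origin on the work surface. World frame = base frame: x ahead of the robot, y to its left, z up, the work surface at z = 0. Lengths are in m, angles in rad, forces in N, time in s.
With the tool pointing down it reaches from about 0.225 to 0.875 m from the base axis. Payload 3.4 kg.
Tool frame: the origin (TCP) lies at the very end of the fingers, on their centre line; the grasp point (between the pads) lies manip.grip_point_offset behind it (manip.grip_point_offset is the distance from the TCP to the grasp point, in m); z points along the fingers, y is the line along which they close (so a half turn about z gives the same grasp; the last joint's range is limited). The gripper opens to 85 mm and grips with 20 to 120 N. Pads are 22 mm wide; open, the fingers measure 114 mm over their backs; the gripper's body (76 mm by 85 mm) begins 54 mm behind the grasp point. The pads swing forward as they close: fully open they stand 13 mm farther back than shut.
Start: joints at [1.088, 0.276, 1.505, -0, 1.361, -0.121], TCP at [0.204, 0.538, 0.231] pointing down, gripper open.
Joint ranges: [-2.89, 2.89], [-0.75, 2.08], [0.22, 2.7], [-1.18, 4.32], [0.11, 2.71], [-2.7, 2.7]. Speed limits (rad/s): [2.57, 2.57, 3.14, 3.14, 3.14, 3.14].

### API

Orientations are given as a unit quaternion [w, x, y, z].
In Python, from rig import manip gives the robot as it stands.
- The arm moves only by the shell command python3 -m pendant 'ROWS' [FORCE]. ROWS is JSON, a list of rows, each an object of numbers: "jaw": the opening, from -1 (shut) to 1 (fully open); "tx", "ty", "tz": the shift along the world's x, y, z in cm; "ax", "ay", "az": the turn, a rotation vector about the world's x, y, z in degrees. In form: [{"jaw": .., "tx": .., "ty": .., "tz": .., "ax": .., "ay": .., "az": ..}, ...]. A call has 1 to 10 rows; each row is the pose to reach, as a shift and turn from the pose commanded when the call began; what a row does not reach only later rows make up. A row lasts 1/8 s, in which the tool goes at most 62.5 mm and 10.7 degrees, less where a joint would pass 70% of its speed; a pose out of reach is approached as far as the arm can. A call with a gripper value outside its range is refused whole. The fingers move at their own pace and stop on an object; FORCE is the grip in N (left out, the last holds). Time passes only in rows, so rows that repeat a pose let the fingers close. It gives the time, the measured TCP pose, the force, the opening and the grip force at its end, in the units of the state.
- manip.get_state(): the state, without advancing time (a new reading comes with each control period).
- manip.get_image(name): name is "side" or "top"; returns a dict with "pixels" (420x560x3 uint8, blue, green, red), "depth" (420x560 float32, m along the optical axis (not along the pixel's ray), 0 where there is no reading), "fx", "fy", "cx", "cy" (pixels), "D" ([k1, k2, p1, p2, k3] as OpenCV has them; the pictures are not rectified), "pose" (4x4, takes a point from camera to world coordinates). Camera axes: x right, y down, z forward; pixel columns grow to the right and rows downward; lengths in m; the calibration is good to about 2 mm. A picture is of the moment at which its call begins.
- manip.sign_off(): hands the job in; it is judged then, once.
The state is a dict: "clock": time; "qpos": joint angles; "qd": joint speeds; "effort": joint torques, N m; "position": TCP position; "ee_rot": TCP orientation; "contact_force": force on the tool from outside, world axes, zero at the start; "moment": the same for the moment, N m; "width": finger opening in m; "gripper_force": force on a finger pad.
Only numpy, scipy, OpenCV 4.12 (cv2) and the standard library are available. Lean on these libraries where they do the work, as an engineer would, in place of code of your own. Each camera call takes 0.05 s, during which the arm holds its last target. There are 200 camera calls.

## Working session

There is one attempt and no reset: what is moved stays moved. The work goes in short steps, Python scripts to look and compute and a shell command to move; the robot and the scene stay as the last step left them, time stands still between calls to the robot, and variables do not carry over. Pictures are saved under pics/ and viewed, at most 10 in all, crops included, and the job is handed in when it is done.

```bash
ls; mkdir -p pics; cat > h.py <<'E'
import numpy as np, cv2
from rig import manip
def grab(n):
    d=manip.get_image(n); np.save(f'/tmp/{n}.npy',d,allow_pickle=True); return d
def load(n): return np.load(f'/tmp/{n}.npy',allow_pickle=True).item()
def K(d): return np.array([[d['fx'],0,d['cx']],[0,d['fy'],d['cy']],[0,0,1.]])
def ray(d,uv):
    p=cv2.undistortPoints(np.array(uv,float).reshape(-1,1,2),K(d),np.array(d['D'],float)).reshape(-1,2)
    P=np.array(d['pose']); return P[:3,3],np.c_[p,np.ones(len(p))]@P[:3,:3].T
def onplane(d,uv,z):
    o,r=ray(d,uv); return o+r*((z-o[2])/r[:,2])[:,None]
def bydepth(d,uv):
    o,r=ray(d,uv); return np.array([o+r[i]*d['depth'][int(v),int(u)] for i,(u,v) in enumerate(np.array(uv).reshape(-1,2))])
def proj(d,X):
    P=np.linalg.inv(np.array(d['pose'])); return cv2.projectPoints(np.array(X,float).reshape(-1,1,3),cv2.Rodrigues(P[:3,:3])[0],P[:3,3],K(d),np.array(d['D'],float))[0].reshape(-1,2)
E
python3 - <<'E'
from h import *
for n in('top','side'):
    d=grab(n); cv2.imwrite(f'pics/{n}0.png',d['pixels']); print(n,np.round(d['pose'],3),d['fx'])
print(manip.get_state(),manip.grip_point_offset)
E
```

```text
pics
top [[ 0.022 -0.992  0.125  0.392]
 [-1.    -0.024 -0.018  0.017]
 [ 0.021 -0.125 -0.992  1.38 ]
 [ 0.     0.     0.     1.   ]] 398.0272870512015
side [[ 0.66   0.437 -0.611  1.368]
 [ 0.751 -0.388  0.535 -0.727]
 [-0.003 -0.812 -0.584  0.931]
 [ 0.     0.     0.     1.   ]] 436.34281566506803
{'clock': 0.1, 'qpos': array([ 1.08799081e+00,  2.76548237e-01,  1.50602838e+00, -5.25914518e-05,
        1.36070398e+00, -1.20976413e-01]), 'qd': array([ 1.44973102e-03, -1.11235297e-03, -4.22910224e-03,  1.20457446e-03,
       -6.54129641e-05,  2.18029560e-04]), 'effort': array([ 1.58106071e-03, -4.17698872e+01, -2.46406281e+01, -1.26289865e-04,
        5.83215966e-03,  6.84340478e-07]), 'position': array([0.20332555, 0.53733408, 0.23050811]), 'ee_rot': array([-2.26384207e-04,  1.79923797e-01,  9.83680189e-01, -8.13446980e-04]), 'contact_force': array([ 0.16308142, -0.09835119, -0.4495638 ]), 'moment': array([-0.02927499,  0.03897097,  0.01105376]), 'gripper_force': 0.0, 'width': 0.0854397155714215} 0.0187
```

View pics/top0.png

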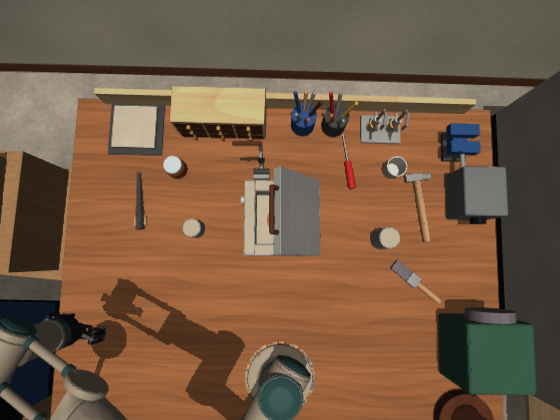

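View pics/side0.png

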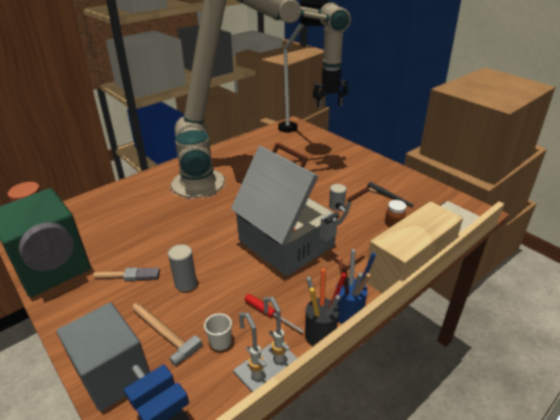

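The top view shows the flask at about (193,228), the jar at (173,166), the tall flask at (388,238), the kiln around (282,215) with the lid bar at (272,210), and the clamp near (262,165). The side view shows the half-open lid at (275,195) and the clamp at (340,212).

```bash
python3 - <<'E'
from h import *
d=load('top'); s=load('side')
hsv=cv2.cvtColor(d['pixels'],cv2.COLOR_BGR2HSV)
m=((hsv[...,1]<90)&(hsv[...,2]>110)).astype(np.uint8)
for nm,(u,v),z in(('flask',(193,228),.08),('tall',(388,238),.125),('jar',(173,166),.08)):
    mm=np.zeros_like(m); mm[v-16:v+17,u-16:u+17]=m[v-16:v+17,u-16:u+17]
    n,l,st,c=cv2.connectedComponentsWithStats(mm); k=1+np.argmax(st[1:,4]); print(nm,c[k],st[k],onplane(d,c[k],z).round(4),bydepth(d,c[k]).round(3))
# point cloud of kiln
vv,uu=np.mgrid[0:420,0:560]; 
def cloud(d):
    P=bydepth(d,np.c_[uu.ravel(),vv.ravel()]).reshape(420,560,3); P[d['depth']==0]=np.nan; return P
P=cloud(d); np.save('/tmp/Pt.npy',P); Q=cloud(s); np.save('/tmp/Ps.npy',Q)
# lid plane in top view
L=P[190:245,283:315].reshape(-1,3); L=L[~np.isnan(L[:,0])]
c=np.median(L,0); A=np.c_[L[:,:2],np.ones(len(L))]
co=np.linalg.lstsq(A,L[:,2],rcond=None)[0]; print('lid plane',co,'ang',np.arctan(np.hypot(*co[:2])),'yaw dir',np.degrees(np.arctan2(co[1],co[0])),'res',np.std(A@co-L[:,2]))
print(P[215,240:325:4].round(3))
a=cv2.resize(d['pixels'][135:265,225:335],None,fx=5,fy=4.6,interpolation=cv2.INTER_CUBIC)
a=cv2.resize(d['pixels'][140:264,230:330],None,fx=4.8,fy=4.8,interpolation=cv2.INTER_CUBIC)
b=cv2.resize(s['pixels'][145:275,225:365],None,fx=2.2,fy=2.2,interpolation=cv2.INTER_CUBIC)
o=np.zeros((596,800,3),np.uint8); o[:a.shape[0],:a.shape[1]]=a[:596]; o[:b.shape[0],480:480+b.shape[1]]=b; cv2.imwrite('pics/z.png',o)
E
```

```text
flask [191.04247104 227.27027027] [183 219  18  18 259] [[0.4855 0.2998 0.08  ]] [[0.485 0.3   0.081]]
tall [389.35977337 237.25779037] [379 227  21  22 353] [[ 0.4652 -0.3371  0.125 ]] [[ 0.465 -0.336  0.128]]
jar [171.72243346 164.09885932] [163 155  18  19 263] [[0.6941 0.3745 0.08  ]] [[0.695 0.375 0.078]]
lid plane [-0.03133072  1.44366021  0.31957712] ang 0.9651076814482191 yaw dir 91.24325396853315 res 0.002012396398246671
[[ 0.539  0.15  -0.006]
 [ 0.525  0.125  0.13 ]
 [ 0.525  0.112  0.13 ]
 [ 0.526  0.1    0.124]
 [ 0.533  0.091  0.055]
 [ 0.535  0.078  0.04 ]
 [ 0.536  0.065  0.04 ]
 [ 0.536  0.051  0.042]
 [ 0.504  0.033  0.341]
 [ 0.508  0.023  0.309]
 [ 0.506  0.012  0.322]
 [ 0.509  0.001  0.303]
 [ 0.511 -0.01   0.29 ]
 [ 0.513 -0.022  0.266]
 [ 0.515 -0.034  0.255]
 [ 0.517 -0.046  0.235]
 [ 0.52  -0.059  0.217]
 [ 0.522 -0.072  0.198]
 [ 0.524 -0.086  0.183]
 [ 0.527 -0.1    0.161]
 [ 0.545 -0.13  -0.005]
 [ 0.545 -0.143  0.001]]
```

View pics/z.png

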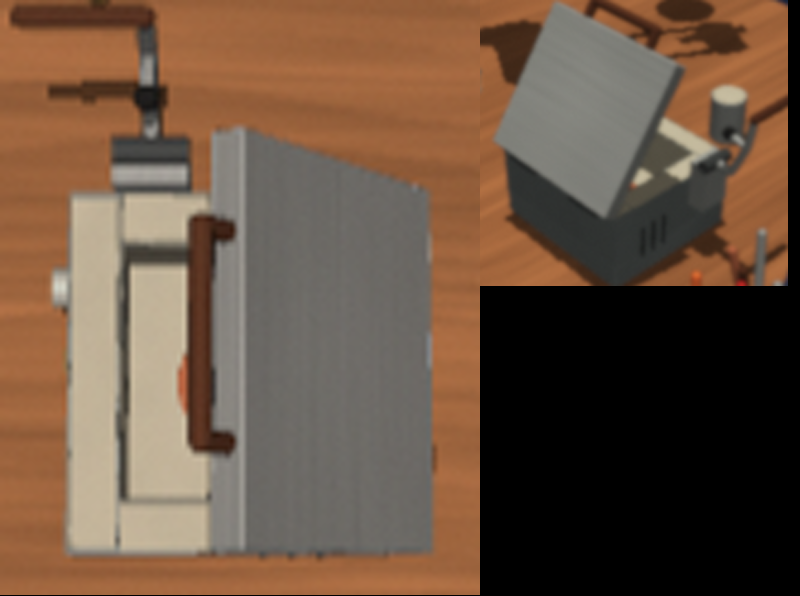

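The crop shows the kiln rim's front corners at top pixels about (244,180) and (244,255). The clamp bar runs about (232..262,143.5), and the lid bar sits at about (272,185..234).

```bash
python3 - <<'E'
from h import *
d=load('top'); s=load('side'); P=np.load('/tmp/Pt.npy'); Q=np.load('/tmp/Ps.npy')
f=lambda a:(230+a[0]/4.8,140+a[1]/4.8)
print('front corners',onplane(d,[f((68,193)),f((68,553))],.125).round(4))
hb=cv2.cvtColor(d['pixels'],cv2.COLOR_BGR2HSV)
# rim points by depth: z in .115-.14 within region
for nm,C in(('top',P),('side',Q)):
    M=(C[...,2]>.115)&(C[...,2]<.135)&(abs(C[...,0]-.53)<.16)&(abs(C[...,1])<.15)
    X=C[M]; print(nm,len(X),X.min(0),X.max(0),np.percentile(X,[2,98],axis=0).round(3))
    W=(C[...,2]>.2)&(C[...,2]<.30)&(C[...,0]>.66)&(C[...,0]<.8)&(abs(C[...,1]-.1)<.12)
    X=C[W]; print(' clamp pts',len(X), X.min(0) if len(X) else 0, X.max(0) if len(X) else 0, np.median(X,0) if len(X) else 0)
    v,u=np.nonzero(W); print(' px',u.min() if len(u) else 0,u.max() if len(u) else 0,v.min() if len(u) else 0,v.max() if len(u) else 0)
    L=C[(C[...,2]>.16)&(C[...,2]<.3)&(abs(C[...,0]-.53)<.11)&(C[...,1]<.02)&(C[...,1]>-.14)]
    A=np.c_[L[:,:2],np.ones(len(L))]; co=np.linalg.lstsq(A,L[:,2],rcond=None)[0]; print(' lid',co,np.arctan(np.hypot(*co[:2])),np.degrees(np.arctan2(co[1],co[0])),np.std(A@co-L[:,2]))
    far=C[(C[...,0]>.76)&(C[...,0]<.95)&(abs(C[...,1]-.1)<.15)&(C[...,2]>.05)]
    print(' far things',np.percentile(far,[1,50,99],axis=0).round(3) if len(far) else None)
    B=C[(C[...,2]>.04)&(C[...,2]<.10)&(C[...,0]>.45)&(C[...,0]<.52)&(C[...,1]>.26)&(C[...,1]<.34)]
    print(' flask side',len(B),B.min(0) if len(B) else 0,B.max(0) if len(B) else 0)
# yaw check from hinge-side edge of lid & lid bar ends
print('bar ends z.333',onplane(d,[f((202,215)),f((202,450))],.333).round(4))
print('clamp bar ends z.255',onplane(d,[f((12,17)),f((150,17))],.255).round(4))
E
```

```text
front corners [[0.637  0.1284 0.125 ]
 [0.3988 0.1201 0.125 ]]
top 1265 [ 0.3994575  -0.00751269  0.11520676] [0.66655138 0.12913972 0.13442754] [[0.401 0.033 0.119]
 [0.638 0.126 0.13 ]]
 clamp pts 210 [0.67377726 0.06636092 0.20090955] [0.7299923  0.15603274 0.26137234] [0.71801415 0.09501884 0.25266541]
 px 232 263 141 163
 lid [-0.03278981  1.43818289  0.32005544] 0.9633387439617644 91.30608726103199 0.0020343324150092932
 far things [[ 0.805 -0.047  0.053]
 [ 0.864  0.138  0.157]
 [ 0.945  0.248  0.196]]
 flask side 302 [0.45474337 0.26981224 0.04073228] [0.51290017 0.32975927 0.08761654]
side 797 [ 0.4396576  -0.10661808  0.11505363] [0.67199718 0.13105712 0.13459923] [[ 0.479 -0.103  0.116]
 [ 0.669  0.126  0.131]]
 clamp pts 219 [0.67964585 0.06653686 0.20015036] [0.735156   0.15766045 0.25945946] [0.72601022 0.07860305 0.24801743]
 px 335 369 187 213
 lid [-0.03091334  1.43511248  0.31703369] 0.9623236461891831 91.23400102184347 0.003388851931792696
 far things [[ 0.82  -0.046  0.055]
 [ 0.898  0.101  0.151]
 [ 0.95   0.247  0.198]]
 flask side 258 [0.4562687  0.26939415 0.04011301] [0.51984791 0.33257718 0.0871797 ]
bar ends z.333 [[0.5859 0.0352 0.333 ]
 [0.4553 0.0318 0.333 ]]
clamp bar ends z.255 [[0.7189 0.1544 0.255 ]
 [0.7212 0.0711 0.255 ]]
```

```bash
cat >> h.py <<'E'
from scipy.spatial.transform import Rotation as R
def delta(R_t,p_t):
    """rotvec deg and shift cm from measured pose"""
    st=manip.get_state(); q=st['ee_rot']; r=R.from_quat([q[1],q[2],q[3],q[0]])
    print('rot',(R_t*r.inv()).as_rotvec(degrees=True).round(2),'shift',((np.array(p_t)-st['position'])*100).round(2),'F',st['contact_force'].round(1))
def tilt(deg,yaw=0): # tool y at world yaw, leaning back to +y by deg
    return R.from_euler('x',-deg,degrees=True)*R.from_matrix(np.array([[0,1,0],[1,0,0],[0,0,-1.]]))*R.from_euler('z',-yaw,degrees=True)
E
python3 - <<'E'
from h import *
print(tilt(32).as_matrix().round(2)); delta(tilt(32),[.4855,.36,.17])
E
```

```text
[[ 0.    1.    0.  ]
 [ 0.85  0.   -0.53]
 [-0.53  0.   -0.85]]
rot [-27.92 -19.4  -67.34] shift [ 28.22 -17.73  -6.05] F [ 0.2 -0.1 -0.4]
```

```bash
python3 -m pendant '[{"jaw":1,"tx":28.2,"ty":-17.7,"tz":-6,"ax":-27.9,"ay":-19.4,"az":-67.3},{"jaw":1,"tx":28.2,"ty":-17.7,"tz":-6,"ax":-27.9,"ay":-19.4,"az":-67.3},{"jaw":1,"tx":28.2,"ty":-17.7,"tz":-6,"ax":-27.9,"ay":-19.4,"az":-67.3},{"jaw":1,"tx":28.2,"ty":-17.7,"tz":-6,"ax":-27.9,"ay":-19.4,"az":-67.3},{"jaw":1,"tx":28.2,"ty":-17.7,"tz":-6,"ax":-27.9,"ay":-19.4,"az":-67.3},{"jaw":1,"tx":28.2,"ty":-17.7,"tz":-6,"ax":-27.9,"ay":-19.4,"az":-67.3},{"jaw":1,"tx":28.2,"ty":-17.7,"tz":-6,"ax":-27.9,"ay":-19.4,"az":-67.3},{"jaw":1,"tx":28.2,"ty":-17.7,"tz":-6,"ax":-27.9,"ay":-19.4,"az":-67.3},{"jaw":1,"tx":28.2,"ty":-17.7,"tz":-6,"ax":-27.9,"ay":-19.4,"az":-67.3},{"jaw":1,"tx":28.2,"ty":-17.7,"tz":-6,"ax":-27.9,"ay":-19.4,"az":-67.3}]'
python3 - <<'E'
from h import *
delta(tilt(32),[.4855,.2883,.0453]); s=manip.get_state(); print(s['qpos'].round(2),s['clock'])
E
```

```text
clock: 1.35
position: [0.485, 0.3607, 0.1722]
ee_rot: [0.195, 0.679, 0.681, -0.194]
contact_force: [-0.2, 0.8, -0.7]
width: 0.0853
gripper_force: 0.0
rot [-0.06  0.09 -0.2 ] shift [  0.05  -7.24 -12.69] F [-0.2  0.8 -0.7]
[ 0.76  0.58  1.28 -0.4   1.67  0.8 ] 1.35
```

```bash
python3 -m pendant '[{"jaw":1,"ty":-2.4,"tz":-4.2},{"jaw":1,"ty":-4.8,"tz":-8.4},{"jaw":1,"ty":-6,"tz":-10.5},{"jaw":1,"ty":-7.2,"tz":-12.7},{"jaw":1,"ty":-7.2,"tz":-12.7},{"jaw":1,"ty":-7.2,"tz":-12.7}]'
python3 - <<'E'
from h import *
d=grab('side'); cv2.imwrite('pics/g.png',cv2.resize(d['pixels'][130:260,270:410],None,fx=4,fy=4,interpolation=cv2.INTER_CUBIC))
E
```

```text
invalid input at $[0]: expected keys jaw, tx, ty, tz, ax, ay, az
```

View pics/g.png

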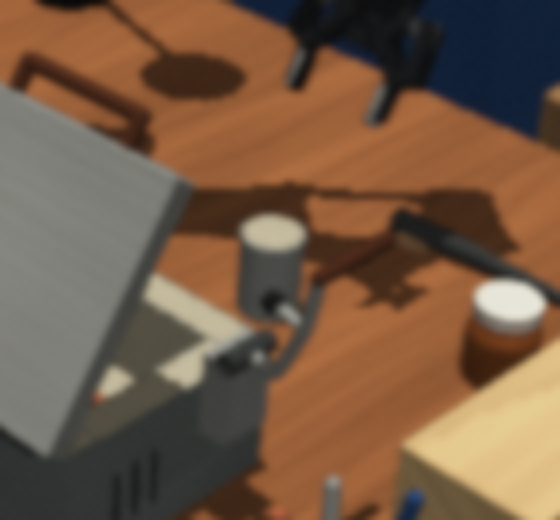

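The call was refused because a row needs all seven keys, so the gripper is still at pregrasp (crop (340,80)), behind the flask (crop (272,265)). I'll resend with every key.

```bash
python3 -m pendant '[{"jaw":1,"tx":0,"ty":-2.4,"tz":-4.2,"ax":0,"ay":0,"az":0},{"jaw":1,"tx":0,"ty":-4.8,"tz":-8.4,"ax":0,"ay":0,"az":0},{"jaw":1,"tx":0,"ty":-6,"tz":-10.5,"ax":0,"ay":0,"az":0},{"jaw":1,"tx":0,"ty":-7.2,"tz":-12.7,"ax":0,"ay":0,"az":0},{"jaw":1,"tx":0,"ty":-7.2,"tz":-12.7,"ax":0,"ay":0,"az":0},{"jaw":1,"tx":0,"ty":-7.2,"tz":-12.7,"ax":0,"ay":0,"az":0}]'
```

```text
clock: 2.15
position: [0.4861, 0.2896, 0.0455]
ee_rot: [0.196, 0.679, 0.68, -0.193]
contact_force: [0.6, -0.1, 0.6]
width: 0.0851
gripper_force: 0.0
```

```bash
python3 - <<'E'
from h import *
d=grab('top'); a=d['pixels'][170:280,130:260]
s=grab('side'); b=s['pixels'][140:250,280:410]
cv2.imwrite('pics/g2.png',cv2.resize(np.hstack([a,b]),None,fx=3,fy=3,interpolation=cv2.INTER_CUBIC))
E
```

```text
(no output)
```

View pics/g2.png

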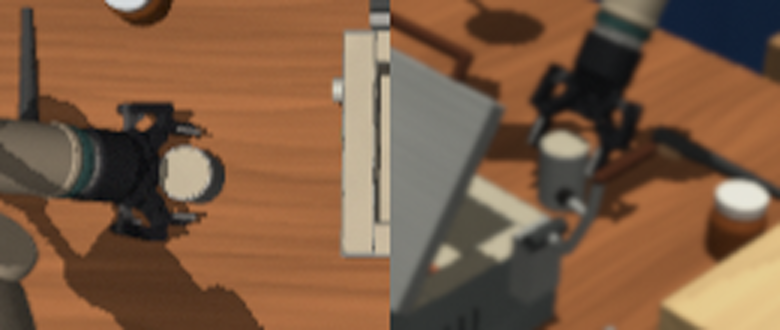

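The pads straddle the flask evenly: they are at crop (188,130) and (188,217), with the flask centre at (188,172). Closing now.

```bash
python3 -m pendant '[{"jaw":-0.2,"tx":0,"ty":0,"tz":0,"ax":0,"ay":0,"az":0},{"jaw":-0.2,"tx":0,"ty":0,"tz":0,"ax":0,"ay":0,"az":0},{"jaw":-0.2,"tx":0,"ty":0,"tz":0,"ax":0,"ay":0,"az":0},{"jaw":-0.2,"tx":0,"ty":0,"tz":0,"ax":0,"ay":0,"az":0},{"jaw":-0.2,"tx":0,"ty":0,"tz":0,"ax":0,"ay":0,"az":0},{"jaw":-0.2,"tx":0,"ty":0,"tz":0,"ax":0,"ay":0,"az":0}]' 60
```

```text
clock: 3.0
position: [0.4861, 0.2894, 0.0452]
ee_rot: [0.196, 0.679, 0.68, -0.193]
contact_force: [-0.7, 1.9, 5.8]
width: 0.059
gripper_force: 64.5
```

```bash
python3 -m pendant '[{"jaw":-0.2,"tx":0,"ty":0,"tz":2,"ax":0,"ay":0,"az":0},{"jaw":-0.2,"tx":0,"ty":0,"tz":6,"ax":0,"ay":0,"az":0},{"jaw":-0.2,"tx":0.5,"ty":-3,"tz":10,"ax":0,"ay":0,"az":0},{"jaw":-0.2,"tx":1,"ty":-7,"tz":13.7,"ax":0,"ay":0,"az":0},{"jaw":-0.2,"tx":1.6,"ty":-11,"tz":13.7,"ax":0,"ay":0,"az":0},{"jaw":-0.2,"tx":2.3,"ty":-15,"tz":13.7,"ax":0,"ay":0,"az":0},{"jaw":-0.2,"tx":2.8,"ty":-19,"tz":13.7,"ax":0,"ay":0,"az":0},{"jaw":-0.2,"tx":3.4,"ty":-22.5,"tz":13.7,"ax":0,"ay":0,"az":0},{"jaw":-0.2,"tx":3.4,"ty":-24.3,"tz":13.7,"ax":0,"ay":0,"az":0},{"jaw":-0.2,"tx":3.4,"ty":-24.3,"tz":13.7,"ax":0,"ay":0,"az":0}]'
python3 - <<'E'
from h import *
d=grab('top'); s=grab('side')
a=d['pixels'][140:270,200:340]; b=s['pixels'][130:260,220:360]
cv2.imwrite('pics/g3.png',cv2.resize(np.hstack([a,b]),None,fx=2.8,fy=2.8,interpolation=cv2.INTER_CUBIC))
print(manip.get_state()['qpos'].round(2))
E
```

```text
clock: 4.25
position: [0.5186, 0.0452, 0.1812]
ee_rot: [0.195, 0.68, 0.68, -0.195]
contact_force: [0.3, 0.1, -4.6]
width: 0.0588
gripper_force: 65.9
[ 0.31  0.35  1.68 -0.54  1.34  0.5 ]
```

View pics/g3.png

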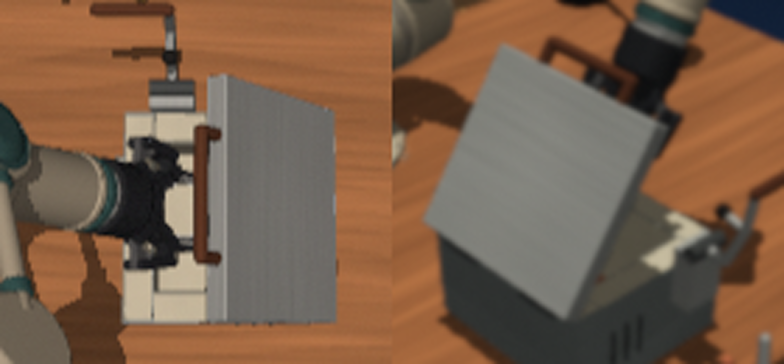

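The gripper sits over the front of the chamber (crop (155,195)), clear of the lid bar (crop (205,195)). Descending diagonally.

```bash
python3 -m pendant '[{"jaw":-0.2,"tx":0.1,"ty":-0.2,"tz":-1.2,"ax":0,"ay":0,"az":0},{"jaw":-0.2,"tx":0.2,"ty":-0.4,"tz":-2.4,"ax":0,"ay":0,"az":0},{"jaw":-0.2,"tx":0.2,"ty":-1.2,"tz":-4,"ax":0,"ay":0,"az":0},{"jaw":-0.2,"tx":0.2,"ty":-2.1,"tz":-5.6,"ax":0,"ay":0,"az":0},{"jaw":-0.2,"tx":0.2,"ty":-3,"tz":-7.2,"ax":0,"ay":0,"az":0},{"jaw":-0.2,"tx":0.2,"ty":-3.7,"tz":-8.4,"ax":0,"ay":0,"az":0},{"jaw":-0.2,"tx":0.2,"ty":-4,"tz":-8.9,"ax":0,"ay":0,"az":0},{"jaw":-0.2,"tx":0.2,"ty":-4,"tz":-8.9,"ax":0,"ay":0,"az":0}]'
```

```text
clock: 5.35
position: [0.5215, 0.0058, 0.092]
ee_rot: [0.195, 0.679, 0.68, -0.195]
contact_force: [-0.0, -0.2, -5.2]
width: 0.0589
gripper_force: 65.9
```

```bash
python3 -m pendant '[{"jaw":-0.2,"tx":0,"ty":-0.1,"tz":-0.2,"ax":0,"ay":0,"az":0},{"jaw":-0.2,"tx":0,"ty":-0.1,"tz":-0.35,"ax":0,"ay":0,"az":0},{"jaw":-0.2,"tx":0,"ty":-0.1,"tz":-0.5,"ax":0,"ay":0,"az":0},{"jaw":-0.2,"tx":0,"ty":-0.1,"tz":-0.5,"ax":0,"ay":0,"az":0}]'; python3 -m pendant '[{"jaw":-0.2,"tx":0,"ty":0,"tz":-0.1,"ax":0,"ay":0,"az":0},{"jaw":-0.2,"tx":0,"ty":0,"tz":-0.15,"ax":0,"ay":0,"az":0},{"jaw":-0.2,"tx":0,"ty":0,"tz":-0.15,"ax":0,"ay":0,"az":0}]'
```

```text
clock: 5.85
position: [0.5215, 0.0049, 0.0873]
ee_rot: [0.196, 0.679, 0.68, -0.194]
contact_force: [0.1, 0.1, -4.7]
width: 0.0591
gripper_force: 65.9
clock: 6.22
position: [0.5215, 0.0048, 0.0858]
ee_rot: [0.196, 0.679, 0.68, -0.194]
contact_force: [0.9, -0.0, -5.7]
width: 0.0589
gripper_force: 65.9
```

```bash
python3 -m pendant '[{"jaw":-0.2,"tx":0,"ty":0,"tz":-0.05,"ax":0,"ay":0,"az":0},{"jaw":-0.2,"tx":0,"ty":0,"tz":-0.1,"ax":0,"ay":0,"az":0},{"jaw":-0.2,"tx":0,"ty":0,"tz":-0.1,"ax":0,"ay":0,"az":0}]'
```

```text
clock: 6.6
position: [0.5216, 0.0047, 0.0853]
ee_rot: [0.196, 0.679, 0.68, -0.194]
contact_force: [-0.5, 1.1, -1.3]
width: 0.059
gripper_force: 66.2
```

```bash
python3 -m pendant '[{"jaw":-0.2,"tx":0,"ty":0,"tz":-0.05,"ax":0,"ay":0,"az":0},{"jaw":-0.2,"tx":0,"ty":0,"tz":-0.1,"ax":0,"ay":0,"az":0},{"jaw":-0.2,"tx":0,"ty":0,"tz":-0.1,"ax":0,"ay":0,"az":0}]'
```

```text
clock: 6.98
position: [0.5216, 0.0047, 0.0852]
ee_rot: [0.196, 0.679, 0.68, -0.194]
contact_force: [-1.4, 3.6, 6.9]
width: 0.0588
gripper_force: 67.2
```

The flask touched down at the expected 40 mm height. Releasing, then retreating along the tool axis.

```bash
python3 -m pendant '[{"jaw":-0.2,"tx":0,"ty":0,"tz":0.12,"ax":0,"ay":0,"az":0},{"jaw":0.6,"tx":0,"ty":0,"tz":0.12,"ax":0,"ay":0,"az":0},{"jaw":1,"tx":0,"ty":0,"tz":0.12,"ax":0,"ay":0,"az":0},{"jaw":1,"tx":0,"ty":0,"tz":0.12,"ax":0,"ay":0,"az":0},{"jaw":1,"tx":0,"ty":0,"tz":0.12,"ax":0,"ay":0,"az":0},{"jaw":1,"tx":0,"ty":0,"tz":0.12,"ax":0,"ay":0,"az":0}]'
```

```text
clock: 7.72
position: [0.5216, 0.0048, 0.085]
ee_rot: [0.196, 0.679, 0.68, -0.194]
contact_force: [-0.9, -0.6, 0.3]
width: 0.0856
gripper_force: 0.0
```

```bash
python3 -m pendant '[{"jaw":1,"tx":0,"ty":1.2,"tz":1.9,"ax":0,"ay":0,"az":0},{"jaw":1,"tx":0,"ty":3.5,"tz":5.6,"ax":0,"ay":0,"az":0},{"jaw":1,"tx":0,"ty":6.5,"tz":10.4,"ax":0,"ay":0,"az":0},{"jaw":1,"tx":0,"ty":10,"tz":16,"ax":0,"ay":0,"az":0},{"jaw":1,"tx":0,"ty":14,"tz":20,"ax":0,"ay":0,"az":0},{"jaw":1,"tx":0,"ty":16,"tz":20,"ax":0,"ay":0,"az":0},{"jaw":1,"tx":0,"ty":16,"tz":20,"ax":0,"ay":0,"az":0}]'
python3 - <<'E'
from h import *
d=grab('top'); s=grab('side'); print(manip.get_state()['qpos'].round(2))
a=d['pixels'][140:270,200:340]; b=s['pixels'][130:260,220:360]
cv2.imwrite('pics/g4.png',cv2.resize(np.hstack([a,b]),None,fx=2.8,fy=2.8,interpolation=cv2.INTER_CUBIC))
hsv=cv2.cvtColor(d['pixels'],cv2.COLOR_BGR2HSV)
print(bydepth(d,[(250+i,214) for i in range(0,24,2)]).round(3))
E
```

```text
clock: 8.6
position: [0.5212, 0.1657, 0.2839]
ee_rot: [0.195, 0.678, 0.681, -0.195]
contact_force: [0.4, 0.4, -0.2]
width: 0.0852
gripper_force: 0.0
[ 0.49  0.36  1.38 -0.49  1.67  0.51]
[[0.529 0.106 0.127]
 [0.529 0.1   0.124]
 [0.529 0.093 0.126]
 [0.537 0.091 0.058]
 [0.539 0.085 0.035]
 [0.539 0.078 0.039]
 [0.538 0.071 0.046]
 [0.539 0.065 0.038]
 [0.54  0.058 0.038]
 [0.539 0.051 0.041]
 [0.507 0.038 0.34 ]
 [0.507 0.033 0.337]]
```

View pics/g4.png

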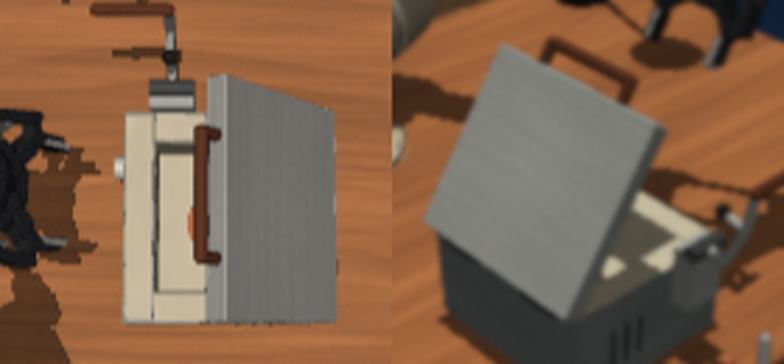

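The lid hides the flask; the plate's orange front edge shows at crop (192,222), about top pixel (268,219). I'll use that edge to check the plate's centre.

```bash
python3 - <<'E'
from h import *
d=load('top'); p=d['pixels'][200:240,255:280].astype(int)
m=(p[...,2]-p[...,1]>55)&(p[...,2]>150)
v,u=np.nonzero(m); print(len(u)); 
if len(u):
    X=onplane(d,np.c_[u+255,v+200],.04); print(X[:,0].mean(),X[:,0].min(),X[:,0].max(),X[:,1].max())
delta(tilt(0),[.52,-.10,.36])
E
```

```text
18
0.5207877942465325 0.5021822709155687 0.5394920814337915 0.05449198119600745
rot [32.14 -0.09 -0.12] shift [ -0.07 -26.38   7.66] F [ 0.9 -0.1  0.2]
```

The plate's centre is at (0.521, 0.0145) and the flask was set at (0.522, 0.015), so it is centred. Now I'll go over the lid with the jaw closed.

```bash
python3 -m pendant '[{"jaw":-1,"tx":0,"ty":1,"tz":6,"ax":8,"ay":0,"az":0},{"jaw":-1,"tx":0,"ty":0,"tz":12,"ax":18,"ay":0,"az":0},{"jaw":-1,"tx":0,"ty":-1,"tz":15,"ax":26,"ay":0,"az":0},{"jaw":-1,"tx":0,"ty":-6,"tz":15,"ax":32,"ay":0,"az":0},{"jaw":-1,"tx":0,"ty":-12,"tz":15,"ax":32,"ay":0,"az":0},{"jaw":-1,"tx":0,"ty":-18,"tz":15,"ax":32,"ay":0,"az":0},{"jaw":-1,"tx":0,"ty":-23,"tz":15,"ax":32,"ay":0,"az":0},{"jaw":-1,"tx":0,"ty":-23,"tz":12,"ax":32,"ay":0,"az":0},{"jaw":-1,"tx":0,"ty":-23,"tz":8,"ax":32,"ay":0,"az":0},{"jaw":-1,"tx":0,"ty":-23,"tz":8,"ax":32,"ay":0,"az":0}]'
```

```text
clock: 9.95
position: [0.5186, -0.066, 0.3607]
ee_rot: [-0.004, 0.708, 0.706, -0.002]
contact_force: [0.0, -0.6, 0.6]
width: -0.0004
gripper_force: 0.0
```

```bash
python3 -m pendant '[{"jaw":-1,"tx":0,"ty":0,"tz":-4,"ax":0,"ay":0,"az":0},{"jaw":-1,"tx":0,"ty":1,"tz":-6.6,"ax":0,"ay":0,"az":0},{"jaw":-1,"tx":0,"ty":3.5,"tz":-6.6,"ax":0,"ay":0,"az":0},{"jaw":-1,"tx":0,"ty":4.8,"tz":-6.6,"ax":0,"ay":0,"az":0},{"jaw":-1,"tx":0,"ty":6.2,"tz":-7.4,"ax":0,"ay":0,"az":0},{"jaw":-1,"tx":0,"ty":7.5,"tz":-8.2,"ax":0,"ay":0,"az":0}]'
```

```text
clock: 10.7
position: [0.5223, 0.0101, 0.2836]
ee_rot: [0.002, 0.707, 0.707, 0.001]
contact_force: [0.6, -1.0, 1.8]
width: -0.0001
gripper_force: 1.1
```

```bash
python3 -m pendant '[{"jaw":-1,"tx":0,"ty":1,"tz":-0.9,"ax":0,"ay":0,"az":0},{"jaw":-1,"tx":0,"ty":2.1,"tz":-1.9,"ax":0,"ay":0,"az":0},{"jaw":-1,"tx":0,"ty":3,"tz":-3,"ax":0,"ay":0,"az":0},{"jaw":-1,"tx":0,"ty":4,"tz":-4.1,"ax":0,"ay":0,"az":0},{"jaw":-1,"tx":0,"ty":4.8,"tz":-5.3,"ax":0,"ay":0,"az":0},{"jaw":-1,"tx":0,"ty":5.5,"tz":-6.5,"ax":0,"ay":0,"az":0},{"jaw":-1,"tx":0,"ty":6,"tz":-7.8,"ax":0,"ay":0,"az":0},{"jaw":-1,"tx":0,"ty":6.6,"tz":-9.2,"ax":0,"ay":0,"az":0},{"jaw":-1,"tx":0,"ty":6.8,"tz":-10.2,"ax":0,"ay":0,"az":0},{"jaw":-1,"tx":0,"ty":6.8,"tz":-10.6,"ax":0,"ay":0,"az":0}]'
```

```text
clock: 11.95
position: [0.5216, 0.0787, 0.1764]
ee_rot: [0.0, 0.707, 0.707, 0.001]
contact_force: [-0.8, 2.9, 6.9]
width: 0.0
gripper_force: 2.6
```

```bash
python3 -m pendant '[{"jaw":-1,"tx":0,"ty":0,"tz":-0.5,"ax":0,"ay":0,"az":0},{"jaw":-1,"tx":0,"ty":0.2,"tz":-1.2,"ax":0,"ay":0,"az":0},{"jaw":-1,"tx":0,"ty":0.2,"tz":-1.2,"ax":0,"ay":0,"az":0}]'
```

```text
clock: 12.32
position: [0.5216, 0.0797, 0.1645]
ee_rot: [0.001, 0.707, 0.707, 0.001]
contact_force: [0.0, -0.8, -0.6]
width: -0.0
gripper_force: 0.1
```

```bash
python3 -m pendant '[{"jaw":-1,"tx":0,"ty":0,"tz":5,"ax":0,"ay":0,"az":0},{"jaw":-1,"tx":0,"ty":0,"tz":11,"ax":0,"ay":0,"az":0},{"jaw":0,"tx":0,"ty":2,"tz":17,"ax":0,"ay":0,"az":0},{"jaw":0.3,"tx":0,"ty":4,"tz":20,"ax":0,"ay":0,"az":0},{"jaw":0.3,"tx":0,"ty":4,"tz":20,"ax":0,"ay":0,"az":0}]'
python3 - <<'E'
from h import *
d=grab('top'); s=grab('side'); st=manip.get_state(); print(st['width'],st['qpos'].round(2))
for nm,e in(('top',d),('side',s)):
    vv,uu=np.mgrid[0:420,0:560]; C=bydepth(e,np.c_[uu.ravel(),vv.ravel()]); C=C[e['depth'].ravel()>0]
    L=C[(abs(C[:,0]-.47)<.06)&(C[:,1]>-.08)&(C[:,1]<.10)&(C[:,2]>.13)&(C[:,2]<.22)]
    if len(L)>50:
        co=np.linalg.lstsq(np.c_[L[:,:2],np.ones(len(L))],L[:,2],rcond=None)[0]; print(nm,len(L),co)
    W=C[(C[:,2]>.235)&(C[:,2]<.275)&(C[:,0]>.70)&(C[:,0]<.76)&(C[:,1]>.06)&(C[:,1]<.16)]
    print(len(W),W.min(0).round(3),W.max(0).round(3),np.median(W,0).round(3))
b=s['pixels'][110:270,210:400]
cv2.imwrite('pics/g5.png',cv2.resize(b,None,fx=3,fy=3,interpolation=cv2.INTER_CUBIC))
E
```

```text
clock: 12.95
position: [0.5227, 0.1203, 0.3673]
ee_rot: [0.003, 0.706, 0.708, 0.003]
contact_force: [0.1, -0.2, -0.2]
width: 0.0543
gripper_force: 0.0
0.055579558600641184 [ 0.1   0.17  1.33 -0.    1.64  0.09]
top 2093 [-0.00107992  0.09448468  0.1590714 ]
146 [0.714 0.072 0.236] [0.73  0.156 0.26 ] [0.721 0.113 0.254]
side 1288 [-0.00424201  0.09593712  0.16150102]
129 [0.72  0.069 0.236] [0.735 0.156 0.261] [0.73  0.105 0.255]
```

View pics/g5.png

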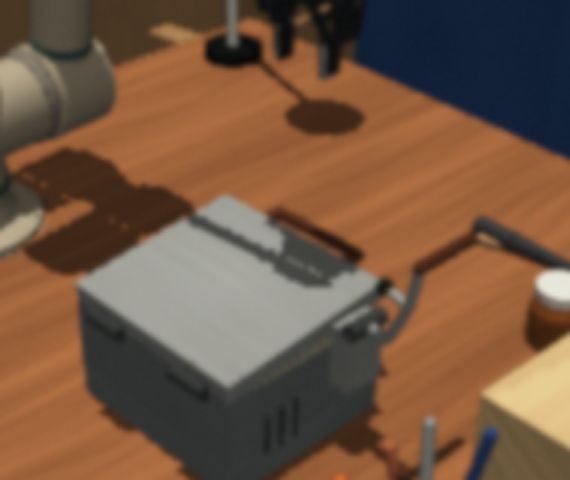

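The lid is ajar at about 0.095 rad, and the clamp is standing with its bar at crop (445,250). Moving above the bar and down over it.

```bash
python3 -m pendant '[{"jaw":0.3,"tx":5,"ty":0.1,"tz":0,"ax":0,"ay":0,"az":0},{"jaw":0.3,"tx":11,"ty":0.2,"tz":0,"ax":0,"ay":0,"az":0},{"jaw":0.3,"tx":17,"ty":0.2,"tz":-1,"ax":0,"ay":0,"az":0},{"jaw":0.3,"tx":19.9,"ty":0.2,"tz":-2,"ax":0,"ay":0,"az":0},{"jaw":0.3,"tx":19.9,"ty":0.2,"tz":-4,"ax":0,"ay":0,"az":0},{"jaw":0.3,"tx":19.9,"ty":0.2,"tz":-7,"ax":0,"ay":0,"az":0},{"jaw":0.3,"tx":19.9,"ty":0.2,"tz":-10,"ax":0,"ay":0,"az":0},{"jaw":0.3,"tx":19.9,"ty":0.2,"tz":-12.5,"ax":0,"ay":0,"az":0},{"jaw":0.3,"tx":19.9,"ty":0.2,"tz":-13.2,"ax":0,"ay":0,"az":0},{"jaw":0.3,"tx":19.9,"ty":0.2,"tz":-13.2,"ax":0,"ay":0,"az":0}]'
python3 - <<'E'
from h import *
d=grab('top'); s=grab('side')
a=d['pixels'][100:220,200:310]; b=s['pixels'][130:250,290:400]
cv2.imwrite('pics/g6.png',cv2.resize(np.hstack([a,b]),None,fx=3.6,fy=3.6,interpolation=cv2.INTER_CUBIC))
E
```

```text
clock: 14.3
position: [0.7201, 0.1211, 0.2316]
ee_rot: [-0.0, 0.707, 0.707, -0.0]
contact_force: [-0.3, -0.3, 0.7]
width: 0.0558
gripper_force: 0.0
```

View pics/g6.png

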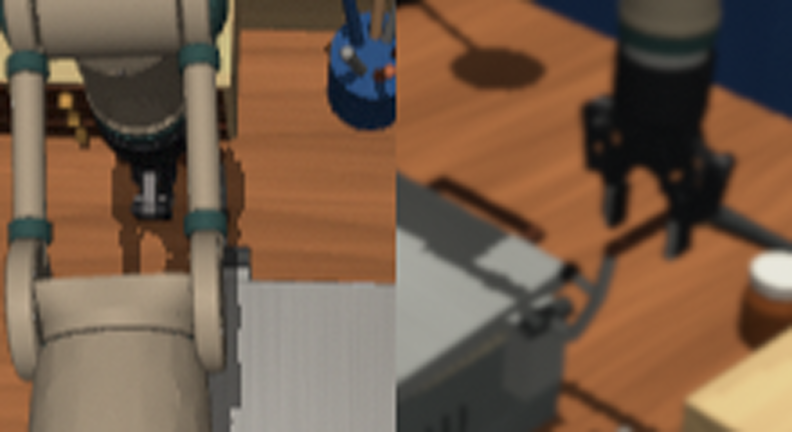

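The side view shows the fingers at crop (615,205) and (680,240), with the bar running between them. Closing on it.

```bash
python3 -m pendant '[{"jaw":-0.9,"tx":0,"ty":0,"tz":0,"ax":0,"ay":0,"az":0},{"jaw":-0.9,"tx":0,"ty":0,"tz":0,"ax":0,"ay":0,"az":0},{"jaw":-0.9,"tx":0,"ty":0,"tz":0,"ax":0,"ay":0,"az":0},{"jaw":-0.9,"tx":0,"ty":0,"tz":0,"ax":0,"ay":0,"az":0},{"jaw":-0.9,"tx":0,"ty":0,"tz":0,"ax":0,"ay":0,"az":0}]' 35
```

```text
clock: 15.02
position: [0.7224, 0.1219, 0.2344]
ee_rot: [0.002, 0.707, 0.707, 0.003]
contact_force: [5.3, -0.2, 4.3]
width: 0.0127
gripper_force: 34.4
```

```bash
python3 -m pendant '[{"jaw":-0.9,"tx":-0.9,"ty":0,"tz":0.4,"ax":0,"ay":0,"az":0},{"jaw":-0.9,"tx":-2,"ty":-0.1,"tz":0.8,"ax":0,"ay":0,"az":0},{"jaw":-0.9,"tx":-3.2,"ty":-0.1,"tz":1.2,"ax":0,"ay":0,"az":0},{"jaw":-0.9,"tx":-4.7,"ty":-0.1,"tz":1.5,"ax":0,"ay":0,"az":0},{"jaw":-0.9,"tx":-6.2,"ty":-0.2,"tz":1.6,"ax":0,"ay":0,"az":0}]'
```

```text
clock: 15.65
position: [0.6619, 0.1205, 0.253]
ee_rot: [0.004, 0.707, 0.707, 0.006]
contact_force: [5.5, 1.8, 3.2]
width: 0.0125
gripper_force: 35.1
```

```bash
python3 - <<'E'
from h import *
print(manip.get_state()['qpos'].round(2),manip.get_state()['moment'].round(2),(1+0))
E
```

```text
[0.08 0.41 1.25 0.   1.47 0.08] [ 0.27 -1.02  0.13] 1
```

```bash
python3 -m pendant '[{"jaw":-0.9,"tx":-1.5,"ty":0,"tz":-0.1,"ax":0,"ay":0,"az":0},{"jaw":-0.9,"tx":-3,"ty":-0.1,"tz":-0.5,"ax":0,"ay":0,"az":0},{"jaw":-0.9,"tx":-4.4,"ty":-0.1,"tz":-1,"ax":0,"ay":0,"az":0},{"jaw":-0.9,"tx":-5.8,"ty":-0.1,"tz":-1.7,"ax":0,"ay":0,"az":0},{"jaw":-0.9,"tx":-7,"ty":-0.2,"tz":-2.5,"ax":0,"ay":0,"az":0},{"jaw":-0.9,"tx":-8.2,"ty":-0.2,"tz":-3.5,"ax":0,"ay":0,"az":0},{"jaw":-0.9,"tx":-8.2,"ty":-0.2,"tz":-3.5,"ax":0,"ay":0,"az":0}]'
```

```text
clock: 16.52
position: [0.5754, 0.1186, 0.2134]
ee_rot: [-0.0, 0.707, 0.707, 0.001]
contact_force: [2.0, 2.3, -1.2]
width: 0.0126
gripper_force: 35.3
```

```bash
python3 -m pendant '[{"jaw":-0.9,"tx":-0.9,"ty":0,"tz":-1.1,"ax":0,"ay":0,"az":0},{"jaw":-0.9,"tx":-1.4,"ty":0,"tz":-1.8,"ax":0,"ay":0,"az":0},{"jaw":-0.9,"tx":-1.8,"ty":0,"tz":-2.4,"ax":0,"ay":0,"az":0},{"jaw":-0.9,"tx":-2.1,"ty":-0.1,"tz":-3,"ax":0,"ay":0,"az":0},{"jaw":-0.9,"tx":-2.4,"ty":-0.1,"tz":-3.5,"ax":0,"ay":0,"az":0},{"jaw":-0.9,"tx":-2.4,"ty":-0.1,"tz":-3.5,"ax":0,"ay":0,"az":0}]'
```

```text
clock: 17.27
position: [0.5552, 0.1179, 0.18]
ee_rot: [0.002, 0.707, 0.707, 0.004]
contact_force: [5.4, 4.2, 2.6]
width: 0.0129
gripper_force: 36.9
```

```bash
python3 -m pendant '[{"jaw":-0.9,"tx":-0.2,"ty":0,"tz":-0.5,"ax":0,"ay":0,"az":0},{"jaw":-0.9,"tx":-0.4,"ty":0,"tz":-1,"ax":0,"ay":0,"az":0},{"jaw":-0.9,"tx":-0.4,"ty":0,"tz":-1,"ax":0,"ay":0,"az":0}]'
```

```text
clock: 17.65
position: [0.552, 0.1178, 0.171]
ee_rot: [0.003, 0.707, 0.707, 0.004]
contact_force: [5.6, 3.1, 7.0]
width: 0.0125
gripper_force: 37.3
```

Continuing down until the clamp meets its hard stop.

```bash
python3 -m pendant '[{"jaw":-0.9,"tx":-0.1,"ty":0,"tz":-0.2,"ax":0,"ay":0,"az":0},{"jaw":-0.9,"tx":-0.2,"ty":0,"tz":-0.4,"ax":0,"ay":0,"az":0},{"jaw":-0.9,"tx":-0.2,"ty":0,"tz":-0.4,"ax":0,"ay":0,"az":0}]'
```

```text
clock: 18.02
position: [0.5521, 0.1178, 0.1707]
ee_rot: [0.005, 0.707, 0.707, 0.007]
contact_force: [3.8, 3.9, 22.2]
width: 0.0127
gripper_force: 38.7
```

```bash
python3 -m pendant '[{"jaw":-0.9,"tx":0,"ty":0,"tz":-0.2,"ax":0,"ay":0,"az":0},{"jaw":-0.9,"tx":0,"ty":0,"tz":-0.2,"ax":0,"ay":0,"az":0}]'
```

```text
clock: 18.27
position: [0.5521, 0.1179, 0.1704]
ee_rot: [0.005, 0.707, 0.707, 0.007]
contact_force: [0.3, 2.8, 30.8]
width: 0.0129
gripper_force: 39.5
```

That's the hard stop: z isn't changing while force rises to 31 N. Unloading most of the force, opening, and lifting straight up.

```bash
python3 -m pendant '[{"jaw":-0.9,"tx":0,"ty":0,"tz":0.3,"ax":0,"ay":0,"az":0},{"jaw":0,"tx":0,"ty":0,"tz":0.3,"ax":0,"ay":0,"az":0},{"jaw":0,"tx":0,"ty":0,"tz":0.3,"ax":0,"ay":0,"az":0},{"jaw":0,"tx":0,"ty":0,"tz":0.3,"ax":0,"ay":0,"az":0},{"jaw":0,"tx":0,"ty":0,"tz":0.3,"ax":0,"ay":0,"az":0}]'
```

```text
clock: 18.9
position: [0.5458, 0.1166, 0.1651]
ee_rot: [0.0, 0.707, 0.707, -0.0]
contact_force: [-0.1, -0.2, 0.1]
width: 0.0425
gripper_force: 0.0
```

```bash
python3 -m pendant '[{"jaw":0,"tx":0,"ty":0,"tz":1.5,"ax":0,"ay":0,"az":0},{"jaw":0,"tx":0,"ty":0,"tz":5,"ax":0,"ay":0,"az":0},{"jaw":0,"tx":0,"ty":0,"tz":10,"ax":0,"ay":0,"az":0},{"jaw":0,"tx":-4,"ty":5,"tz":15,"ax":0,"ay":0,"az":0},{"jaw":0,"tx":-8,"ty":11,"tz":15,"ax":0,"ay":0,"az":0},{"jaw":0,"tx":-12,"ty":17,"tz":15,"ax":0,"ay":0,"az":0},{"jaw":0,"tx":-16,"ty":22,"tz":15,"ax":0,"ay":0,"az":0},{"jaw":0,"tx":-16,"ty":22,"tz":15,"ax":0,"ay":0,"az":0}]'
python3 - <<'E'
from h import *
d=grab('top'); s=grab('side')
for nm,e in(('top',d),('side',s)):
    vv,uu=np.mgrid[0:420,0:560]; C=bydepth(e,np.c_[uu.ravel(),vv.ravel()]); C=C[e['depth'].ravel()>0]
    L=C[(abs(C[:,0]-.47)<.05)&(C[:,1]>-.08)&(C[:,1]<.10)&(C[:,2]>.13)&(C[:,2]<.17)]
    print(nm,np.linalg.lstsq(np.c_[L[:,:2],np.ones(len(L))],L[:,2],rcond=None)[0])
    W=C[(C[:,2]>.177)&(C[:,2]<.22)&(abs(C[:,0]-.55)<.025)&(C[:,1]>.06)&(C[:,1]<.16)]; print(len(W),W.max(0).round(3),np.median(W,0).round(3))
a=d['pixels'][140:270,200:340]; b=s['pixels'][130:260,220:360]
cv2.imwrite('pics/g7.png',cv2.resize(np.hstack([a,b]),None,fx=2.8,fy=2.8,interpolation=cv2.INTER_CUBIC))
E
```

```text
clock: 19.9
position: [0.3845, 0.3388, 0.3175]
ee_rot: [0.001, 0.706, 0.708, 0.002]
contact_force: [0.2, -0.7, 0.0]
width: 0.0428
gripper_force: 0.0
top [-1.74397604e-03 -1.13660462e-04  1.50209691e-01]
141 [0.574 0.154 0.199] [0.551 0.099 0.193]
side [0.00239416 0.00172334 0.14950295]
105 [0.574 0.152 0.198] [0.558 0.103 0.193]
```

View pics/g7.png

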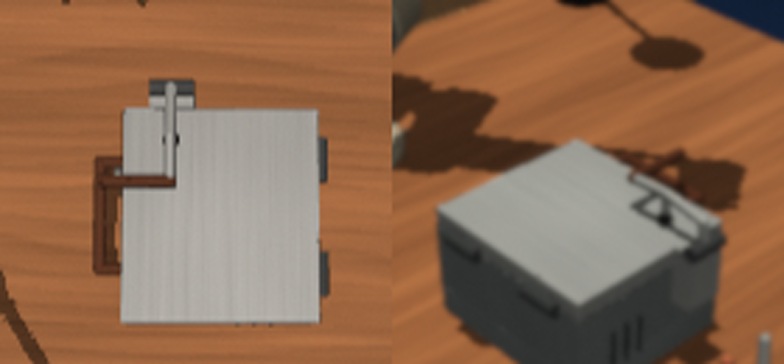

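The lid is flat at z = 0.150 with no slope. The clamp lies over it, its bar at crop (140,181) and its top near z = 0.195, which matches fully down. The robot is clear, so I'm handing in.

```bash
python3 -c "
from rig import manip
print(manip.sign_off())"
```

```text
the job is handed in; nothing more can be done
None
```

The shorter flask was set down gently, upright and within about 1 mm of the plate's centre by the arm's position (the lid hid it from the camera); the lid is flat shut, the clamp is down to its stop, no other bench items were touched, and the job was handed in at about 20 s.

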